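# Load and lock the mower-shed oil rack

### The job

First pull the rack's locking bar fully out by its knob. Then stand every oil can that is here in a bay of the rack, one to a bay in any order, each with its spout facing the back of the rack over the drip gutter (away from the bar's knob), pull every long screwdriver out of the wooden stand and drop it tip down into one of the rack's two tool pockets, one to a pocket. When all are stowed and let go, push the bar fully home to lock the cans in, and leave the jar, tub and filter where they are.

Things in the scene. Friction and masses are not known exactly. Their poses are not given: they have to be found in the camera images.
- rack: Grey steel rack fixed to the bench. Origin under the middle bay. +x: back of the rack (drip gutter), -x: front (bar knob), +y: tool-pocket side. Bays at y = -80, 0, 80 mm, each 74 wide (y) x 130 long (x), centred at x = 0, floor 6 mm above the bench, walls up to 50. Guide rails of the bar along x at y = +-130, tops at 105. Cans stand with their length along x.
- bay1 (a point): Centre of the floor of the bay farthest from the tool pockets of the rack, axes as the rack's.
- bay2 (a point): Centre of the floor of the middle bay of the rack, axes as the rack's.
- bay3 (a point): Centre of the floor of the bay next to the tool pockets of the rack, axes as the rack's.
- pocket1 (a point): Centre of the mouth of the front of the two square tool pockets on the +y side of the rack (rack x = -50 mm, y = 165 mm): 30 x 30 mm inside, 66 deep, mouth 73 mm above the bench. Axes as the rack's.
- pocket2 (a point): Centre of the mouth of the rear of the two square tool pockets on the +y side of the rack (rack x = 50 mm, y = 165 mm): 30 x 30 mm inside, 66 deep, mouth 73 mm above the bench. Axes as the rack's.
- lockbar (a joint): Slide of the locking bar in m: 0 = home, 0.060 = pulled fully out to the rack's -x. Spring detent: up to 8 N either way, snaps to the nearer end when let go and stays. The bar is a 10 mm rod along the rack's y, 112 mm above the bench; at home it lies 42 mm in front of the bays' middle and 6 mm over the cans' tops, so no can goes in or out. It will not go home over a spout.
- bar_knob (a point): Centre of the upright black knob of the locking bar, 24 mm diameter, 36 high, on a stem in front of the middle of the bar, 122 mm above the bench. Moves with the bar. Axes as the rack's: pull towards -x, push towards +x.
- can1_center (a point): Oil can 1, all alike (may be absent): upright steel box 110 long (x) x 56 wide x 95 high, 0.3-0.55 kg, bottom-heavy, black handle on top, dark spout near the +x end. This point: centre of the box, 47.5 mm above its underside; x axis to the spout end, z up. The handle bar (56 long along x, 20 wide, 20 high) has its middle 82.5 mm above this point; 25 mm free under it between its two legs.
- can2_center (a point): Oil can 2, all alike (may be absent): upright steel box 110 long (x) x 56 wide x 95 high, 0.3-0.55 kg, bottom-heavy, black handle on top, dark spout near the +x end. This point: centre of the box, 47.5 mm above its underside; x axis to the spout end, z up. The handle bar (56 long along x, 20 wide, 20 high) has its middle 82.5 mm above this point; 25 mm free under it between its two legs.
- can3_center (a point): Oil can 3, all alike (may be absent): upright steel box 110 long (x) x 56 wide x 95 high, 0.3-0.55 kg, bottom-heavy, black handle on top, dark spout near the +x end. This point: centre of the box, 47.5 mm above its underside; x axis to the spout end, z up. The handle bar (56 long along x, 20 wide, 20 high) has its middle 82.5 mm above this point; 25 mm free under it between its two legs.
- can1_spout (a point): Spout tip of oil can 1, 72 mm along the can's +x from its middle (17 beyond the box), 132 mm above its underside.
- can2_spout (a point): Spout tip of oil can 2, 72 mm along the can's +x from its middle (17 beyond the box), 132 mm above its underside.
- can3_spout (a point): Spout tip of oil can 3, 72 mm along the can's +x from its middle (17 beyond the box), 132 mm above its underside.
- stand: Wooden block 50 (x) x 130 (y) x 60 high fixed to the bench, in which the screwdrivers stand upright at y = -40 and +40 mm from its middle, in wells 11 mm square and 50 deep. Origin: middle of the underside.
- driver1_handle (a point): Long screwdriver 1 (may be absent; both alike), 155 long, about 0.11 kg. This point: the middle of the orange handle, which is 26 mm in diameter and reaches from 40 mm above this point to 40 below; z axis points up along the tool away from its tip.
- driver2_handle (a point): Long screwdriver 2 (may be absent; both alike), 155 long, about 0.11 kg. This point: the middle of the orange handle, which is 26 mm in diameter and reaches from 40 mm above this point to 40 below; z axis points up along the tool away from its tip.
- driver1_tip (a point): Lower end of the 8 mm steel shank of screwdriver 1, 115 mm below the handle point. The shank is 75 long.
- driver2_tip (a point): Lower end of the 8 mm steel shank of screwdriver 2, 115 mm below the handle point. The shank is 75 long.
- jar: Bystander: glass jar, 68 diameter x 95 high. Origin under its middle.
- tub: Bystander: white tub 100 x 140 x 70 high. Origin under its middle.
- filter: Bystander: white oil filter, 72 diameter x 85 high. Origin under its middle.
Things that resemble listed ones, but are neither listed nor needed, are in the scene too. Leave any white or yellow look-alike of the part that bears driver2_handle alone.

How it is judged:
By the outcome, as a careful person would: the job done as asked, in the order asked, and still so for the second after the job is handed in, with the robot touching nothing.
Of can1, can2, can3, driver1, driver2 only 4 to 5 are there at a start; the rules pass over those that are not, and their reading is None.
At some moment in a run one of can1, can2, can3 may be knocked a few centimetres aside while the robot is not near it.
It also fails if it takes over 208 s, if anything falls off the work surface, if the arm or the gripper's body presses on something with over 40 N, if the wrist force passes 120 N, or if a joint passes its speed limit or range.

### The arm

A 6-joint arm with a two-finger parallel gripper is mounted at the origin on the work surface. World frame = base frame: x ahead of the robot, y to its left, z up, the work surface at z = 0. Lengths are in m, angles in rad, forces in N, time in s.
With the tool pointing down it reaches from about 0.275 to 0.85 m from the base axis. Payload 19 kg.
Tool frame: the origin (TCP) lies at the very end of the fingers, on their centre line; the grasp point (between the pads) lies 19 mm behind it; z points along the fingers, y is the line along which they close (so a half turn about z gives the same grasp; the last joint's range is limited). The gripper opens to 85 mm and grips with 20 to 120 N. Pads are 22 mm wide; open, the fingers measure 114 mm over their backs; the gripper's body (76 mm by 85 mm) begins 54 mm behind the grasp point. The pads swing forward as they close: fully open they stand 13 mm farther back than shut.
Start: joints at [0.986, 0.15, 1.437, -0, 1.554, -0.134], TCP at [0.251, 0.518, 0.231] pointing down, gripper open.
Joint ranges: [-2.8, 2.8], [-0.68, 2.1], [0.12, 2.68], [-1.39, 4.53], [0.16, 2.79], [-2.81, 2.81]. Speed limits (rad/s): [1.89, 1.89, 2.22, 3.01, 3.01, 3.01].

### API

Orientations are given as [roll, pitch, yaw] about the fixed x, y, z axes, in that order (R = Rz(yaw) Ry(pitch) Rx(roll)).
In Python, from cell import * gives the robot as it stands. Calls block until the motion is done:
- move_to(position, orientation): joint-space move of the TCP to a pose.
- move_l(position, frame=None, speed=0.15): straight line of the TCP; frame=None keeps the orientation; speed is the mean speed in m/s.
- move_joints(angles): joint-space move.
- command_gripper(opening): opening from 0.0 (shut) to 1.0 (fully open); the grip force is fixed at half the most; returns when the fingers have stopped.
- hold(seconds).
- solve_ik(position, orientation): joint angles nearest the present ones, or None.
- capture(name): name is "side" or "top"; returns the picture (480x640x3 uint8, red, green, blue); there is no depth.
- camera_model(name): a dict with "intrinsics" (3x3 intrinsics, pixels), "T" (4x4, takes a point from camera to world coordinates). Camera axes: x right, y down, z forward; pixel columns grow to the right and rows downward; lengths in m; the calibration is good to about 2 mm. A picture is of the moment at which its call begins. camera_model takes no time and is no camera call.
A pose or a line that the arm cannot do raises Unreachable and nothing moves.
- sign_off(): hands the job in; it is judged then, once.
Readings, each from a call of its own:
- get_clock(): time.
- get_joint_positions(): joint angles.
- get_dq(): joint speeds.
- get_joint_efforts(): joint torques, N m.
- get_eef_pos(): TCP position.
- get_tool_rot(): TCP orientation.
- get_ft_force(): force on the tool from outside, world axes, zero at the start.
- get_ft_torque(): the same for the moment, N m.
- get_width(): opening from 0.0 (shut) to 1.0 (fully open).
- get_finger_force(): force on a finger pad.
Only numpy, scipy, OpenCV 4.12 (cv2) and the standard library are available. Lean on these libraries where they do the work, as an engineer would, in place of code of your own. Each camera call takes 0.05 s, during which the arm holds its last target. There are 200 camera calls.

## Working session

There is one attempt and no reset: what is moved stays moved. The work goes in short steps, each a Python script; the robot and the scene stay as the last script left them, time stands still between calls to the robot, and variables do not carry over. Pictures are saved under pics/ and viewed, at most 14 in all, crops included, and the job is handed in when it is done.

```bash
ls; mkdir -p pics
python3 - <<'E'
from cell import *
import cv2
for n in("top","side"):
    cv2.imwrite(f"pics/{n}0.png",capture(n)[:,:,::-1]); m=camera_model(n); print(n,m["intrinsics"],m["T"])
print(get_clock(),get_tool_rot())
E
```

```text
pics
top [[586.85483283   0.         321.17901477]
 [  0.         586.85483283 242.30545567]
 [  0.           0.           1.        ]] [[-1.09885356e-03 -9.85034563e-01  1.72353425e-01  3.22568087e-01]
 [-9.99866124e-01 -1.73152175e-03 -1.62707252e-02 -1.20859856e-02]
 [ 1.63256604e-02 -1.72348230e-01 -9.84900787e-01  1.53622710e+00]
 [ 0.00000000e+00  0.00000000e+00  0.00000000e+00  1.00000000e+00]]
side [[504.89274193   0.         303.66185685]
 [  0.         504.89274193 244.30398565]
 [  0.           0.           1.        ]] [[ 0.92576983 -0.25367554  0.28035504  0.26626234]
 [-0.37800527 -0.60553117  0.70031708 -0.82032878]
 [-0.0078896  -0.75430811 -0.65647318  0.85185389]
 [ 0.          0.          0.          1.        ]]
0.1 [-3.14055029e+00 -1.34622966e-04  2.69082422e+00]
```

View pics/top0.png

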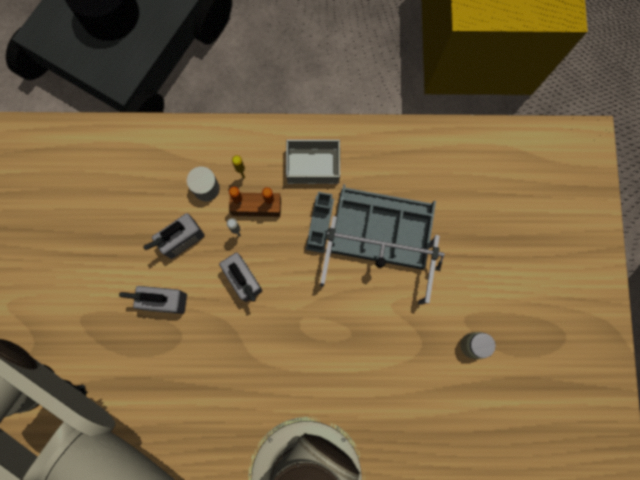

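View pics/side0.png

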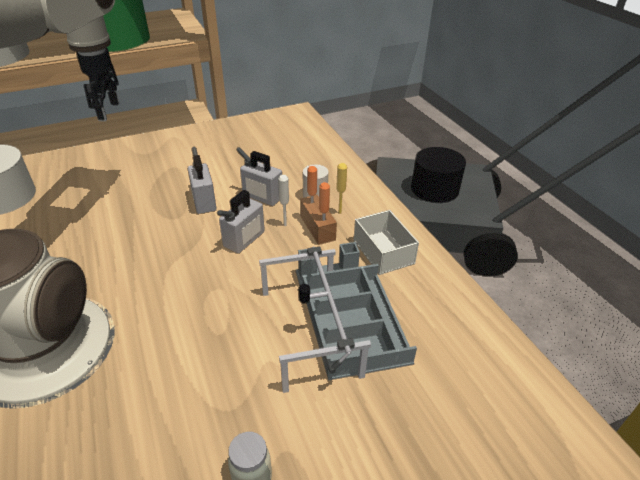

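Top view: three cans (at about 178,236; 158,299; 241,278), stand (255,204) with two orange drivers, rack (383,230) with knob (380,262); white and yellow look-alike drivers at (233,225) and (238,161). Next I enlarge both areas.

Run:
```python
import cv2
t=cv2.imread("pics/top0.png")
def crop(im,x,y,w,h,s,n):
    c=cv2.resize(im[y:y+h,x:x+w],None,fx=s,fy=s,interpolation=cv2.INTER_CUBIC)
    c=cv2.convertScaleAbs(c,alpha=1.6,beta=10)
    for i in range(0,w,20): cv2.putText(c,str(x+i),(i*s,10),0,.35,(255,255,255));cv2.line(c,(i*s,12),(i*s,18),(255,255,255))
    for j in range(0,h,20): cv2.putText(c,str(y+j),(0,j*s+4),0,.35,(255,255,255));cv2.line(c,(24,j*s),(30,j*s),(255,255,255))
    cv2.imwrite(n,c)
crop(t,115,180,160,140,5,"pics/c1.png" ) if 0 else crop(t,115,180,160,120+20,4,"pics/c1.png")
crop(t,295,180,155,130,5,"pics/c2.png") if 0 else crop(t,295,180,155,120+10,4,"pics/c2.png")
```

```text
(no output)
```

View pics/c1.png

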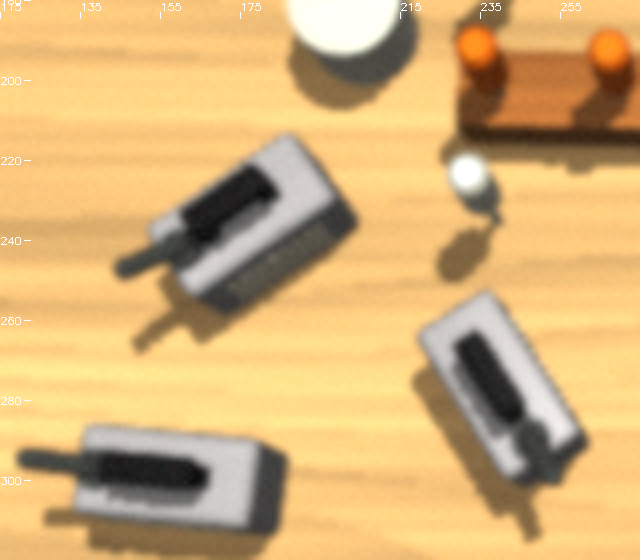

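View pics/c2.png

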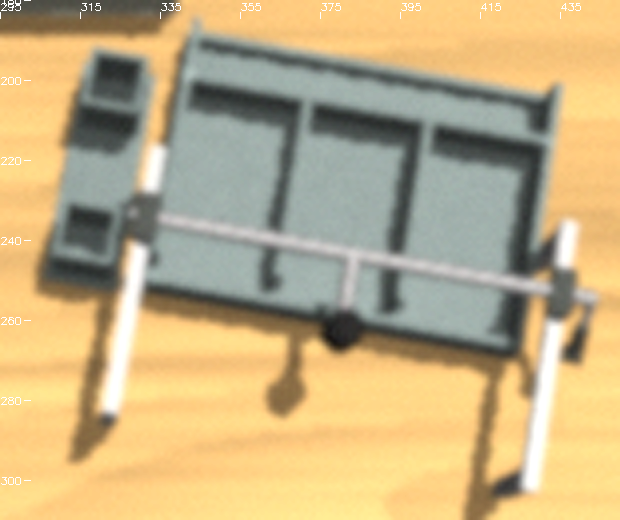

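Crops: can top-face corners, driver tops at (234,191) and (267,192), pocket mouths at (317,237) and (324,199), and knob at (380.5,262) are clear. Next I compute poses.

```bash
cat > h.py <<'E'
from cell import *
import numpy as np, cv2
from scipy.optimize import least_squares
def ray(n,uv,z):
    m=camera_model(n);K,T=m["intrinsics"],m["T"]
    d=T[:3,:3]@np.linalg.solve(K,[uv[0],uv[1],1.]);o=T[:3,3]
    return (o+d*(z-o[2])/d[2])[:2]
def c4(x0,y0,p): return [x0+p[0]/4,y0+p[1]/4]
def R2(a): return np.array([[np.cos(a),-np.sin(a)],[np.sin(a),np.cos(a)]])
def fit(loc,obs):
    loc,obs=np.array(loc),np.array(obs)
    f=lambda q:(loc@R2(q[2]).T+q[:2]-obs).ravel()
    best=min((least_squares(f,[*obs.mean(0),a]) for a in (0,1.5,3,4.5)),key=lambda s:s.cost)
    return best.x,np.round(f(best.x)*1000,1)
E
python3 - <<'E'
from h import *
C=lambda p,z:ray("top",c4(115,180,p),z); D=lambda p,z:ray("top",c4(295,180,p),z)
pts=[((-.05,.165),(87,228),.073),((.05,.165),(116,76),.073)]
pts2=[((0,.13),(145,215),.112),((0,-.13),(563,293),.112)]
print("rack",*fit([p[0] for p in pts]+[(-.042,.13),(-.042,-.13)],[D(p[1],p[2]) for p in pts+pts2]))
print("knob",D((342,328),.14))
h=[(-.055,-.028),(-.055,.028),(.055,.028),(.055,-.028)]
cans={"A":[(290,133),(340,198),(202,300),(150,228)],"B":[(260,441),(247,530),(75,510),(85,425)],"C":[(487,292),(582,435),(510,480),(417,335)]}
sp={"A":(120,268),"B":(20,458),"C":(550,478)}
for k,c in cans.items():
    o=np.array([C(p,.095) for p in c]); s=C(sp[k],.13)
    best=None
    for r in range(4):
        q=fit(h+[(.072,0)],np.vstack([np.roll(o,r,0),s]))
        q2=fit([h[0],h[3],h[2],h[1],(.072,0)],np.vstack([np.roll(o,r,0),s]))
        for w in(q,q2):
            if best is None or (w[1]**2).sum()<(best[1]**2).sum(): best=w
    print(k,*best)
for p in((476,45),(608,48)): print("drv",C(p,.165))
E
```

```text
rack [ 0.61073374 -0.19674766 -0.18741466] [ 0.1 -0.3 -0.8 -0.3  0.4 -0.7  0.3  1.3]
knob [ 0.5190567  -0.17781787]
A [0.59654013 0.32603584 2.19179665] [ 3.2 -1.4 -0.9 -1.4 -0.5  5.2 -0.1  3.6 -1.7 -6.1]
B [0.43356169 0.36714609 1.47033362] [ 0.9 -0.4 -0.6 -0.5 -1.7  4.3  2.2  2.  -0.8 -5.4]
C [ 0.48960805  0.16552248 -2.56482993] [-0.1  3.   3.5 -1.5  0.  -1.2 -2.9  2.3 -0.5 -2.6]
drv [0.68671207 0.17464885]
drv [0.68510978 0.09543262]
```

```bash
cat >> h.py <<'E'
RK=np.array([.6107,-.1967]);RY=-.1874
def rk(x,y): return RK+R2(RY)@[x,y]
wrap=lambda a:(a+np.pi)%(2*np.pi)-np.pi
def ori(y): return [np.pi,0,wrap(y)]
def pick_k(*poses):
    """poses: (x,y,z,yaw); half-turn option that keeps the last joint most central throughout"""
    best=None
    for k in(0,np.pi):
        qs=[solve_ik(list(p[:3]),ori(p[3]+k)) for p in poses]
        if any(q is None for q in qs): continue
        m=max(abs(q[5]) for q in qs)
        if best is None or m<best[0]: best=(m,k)
    print("q6max",best); return best[1]
def go(xy,z,yaw): move_to([*map(float,xy),z],ori(yaw))
def lin(xy,z,v=.15): move_l([*map(float,xy),z],speed=v)
def snap(name):
    im=capture("top"); cv2.imwrite(f"pics/{name}.png",im[:,:,::-1]); return im
def changed(im,names="ABC"):
    ref=cv2.imread("pics/top0.png")[:,:,::-1]; B={"A":(140,205,210,262),"B":(115,280,190,320),"C":(212,246,268,308)}
    for n in names:
        x0,y0,x1,y1=B[n]; print("change",n,np.abs(im[y0:y1,x0:x1].astype(int)-ref[y0:y1,x0:x1]).mean().round(2))
E
python3 - <<'E'
from h import *
k0=np.array([.5195,-.1785]); u=R2(RY)@[1,0]
command_gripper(.6)
k=pick_k((*k0,.2,RY),(*(k0-.06*u),.103,RY))
go(k0,.2,RY+k); lin(k0,.103); command_gripper(0)
print("w",get_width(),get_ft_force())
e=k0-.061*u; lin(e,.103,.08); print(get_ft_force(),get_eef_pos())
command_gripper(.6); lin(e,.2); hold(.2)
changed(snap("out")); print(get_clock(),get_ft_force())
E
```

```text
q6max (np.float64(1.2869636798147015), 0)
w 0.26406433929038947 [-0.98809449  6.42275195  7.31504575]
[9.74515497 2.54463604 1.36170635] [ 0.46091103 -0.16728981  0.10414672]
change A 1.52
change B 1.5
change C 1.53
6.6917 [ 0.00568346 -1.0814288  -0.76564104]
```

Run:
```python
from h import *
go([.55,-.02],.33,RY) if 0 else None
lin(np.array(get_eef_pos()[:2]),.3,.3)
im=snap("o2"); c=cv2.resize(im[170:330,210:450,::-1],None,fx=3,fy=3,interpolation=cv2.INTER_CUBIC); cv2.imwrite("pics/o3.png",c); print(get_clock())
```

```text
7.225
```

View pics/o3.png

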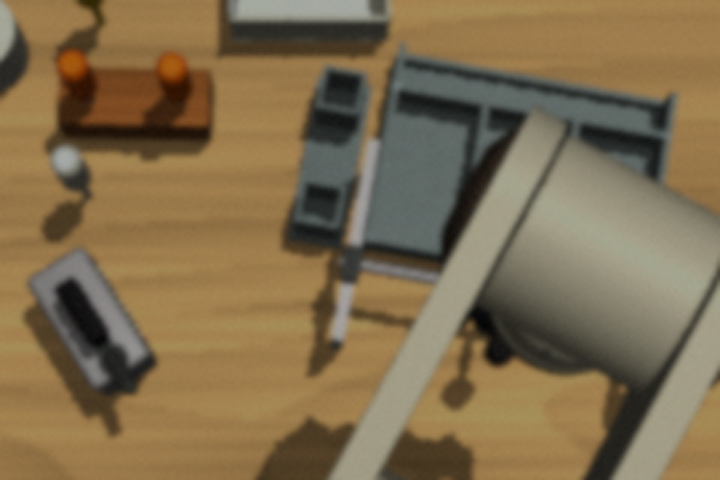

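The bar is out: its slider moved from (331,234) to about (326,257). Next is can C into bay 1.

```bash
cat >> h.py <<'E'
def stow(c,bay_y,dx=0.):
    p=np.array(c[:2]); t=rk(dx,bay_y)
    k=pick_k((*p,.3,c[2]),(*t,.3,RY))
    command_gripper(.6); go(p,.2,c[2]+k); lin(p,.111); command_gripper(0)
    print("w",get_width(),get_finger_force())
    lin(p,.3,.25); print("F",get_ft_force(),"w",get_width())
    go(t,.3,RY+k); lin(t,.15,.2); print("F",get_ft_force()); lin(t,.1175,.06)
    print("down F",get_ft_force()); command_gripper(.55); lin(t,.2,.2)
    print("t",get_clock())
E
python3 - <<'E'
from h import *
stow((.4896,.1655,-2.565),-.08)
changed(snap("s1"),"AB")
E
```

```text
q6max (np.float64(1.9335262745467288), 3.141592653589793)
w 0.22534004977389888 59.386873841285706
F [ 0.08657647 -0.51085537 -5.40644494] w 0.2211007035548595
F [ 0.36626149  0.07757221 -4.65365761]
down F [-5.04734732  1.27038452  7.02502633]
t 16.05
change A 1.72
change B 1.74
```

Run:
```python
from h import *
stow((.5965,.3260,2.192),0)
lin(np.array(get_eef_pos()[:2]),.3,.3)
changed(snap("s2"),"B")
k=pick_k((.4336,.3671,.3,1.4703)); go([.4336,.25],.3,1.4703+k)
im=snap("s3"); changed(im,"B")
cv2.imwrite("pics/s3c.png",cv2.resize(im[130:330,110:450,::-1],None,fx=2.3,fy=2.3,interpolation=cv2.INTER_CUBIC)); print(get_clock())
```

```text
q6max (np.float64(1.326609992526457), 0)
w 0.2252060956931854 60.43524384498596
F [-0.07575161  0.45056443 -2.48699015] w 0.22485697940622743
F [ 0.49105894 -0.4564326  -2.22710763]
down F [-1.72647553 -2.66686936  5.17083614]
t 24.9583
change B 1.4
q6max (np.float64(0.6674368026390405), 0)
change B 34.14
27.2917
```

View pics/s3c.png

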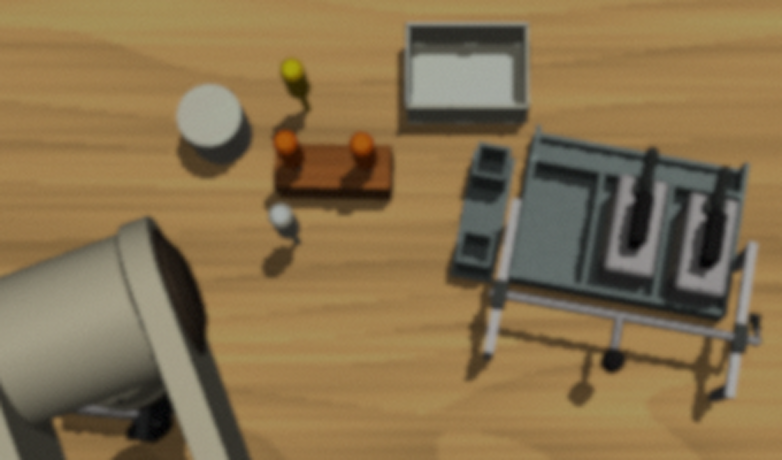

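Both cans stand in bays 1 and 2 with spouts to the back; the bar is out. Can B was unmoved just before the arm covered it, so I stow it in bay 3.

Run:
```python
from h import *
stow((.4336,.3671,1.4703),.08)
lin(np.array(get_eef_pos()[:2]),.3,.3)
p=[.5,.35]; go(p,.35,1.47)
im=snap("s4"); cv2.imwrite("pics/s4c.png",cv2.resize(im[130:330,110:450,::-1],None,fx=2.3,fy=2.3,interpolation=cv2.INTER_CUBIC)); print(get_clock())
```

```text
q6max (np.float64(1.4506884880381659), 0)
w 0.21803400895757621 60.034403800964355
F [ 0.76757713 -0.70790549 -4.18024206] w 0.22466647645574517
F [ 0.95708397 -0.60201529 -3.06767701]
down F [-5.28926894 -0.77023788  7.14088624]
t 34.65
36.9583
```

View pics/s4c.png

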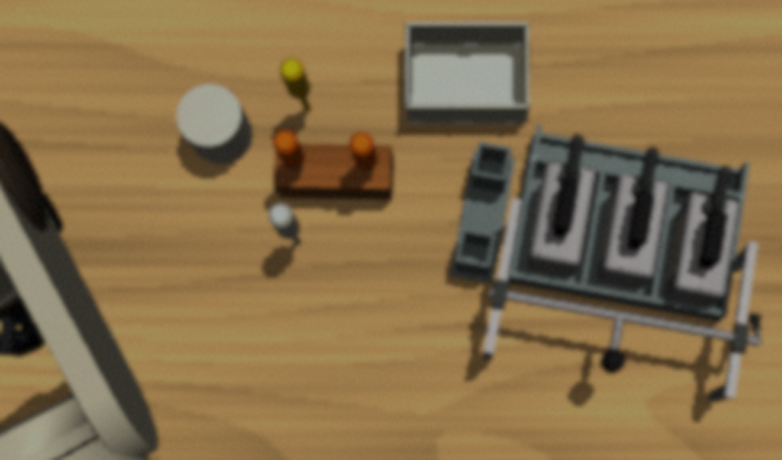

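All three cans are in bays with spouts to the back; both orange drivers remain in the stand. Now the drivers, released with a slight outward lean so they stay clear of the bar.

```bash
cat >> h.py <<'E'
def driver(p,px,yaw0=0.,phi=-.12):
    p=np.array(p); u3=np.array([*(R2(RY)@[0,-np.sin(phi)]),np.cos(phi)])
    tip=np.array([*rk(px,.161),.010]); t=tip+.106*u3
    k=pick_k((*p,.3,yaw0),(*t[:2],.3,RY))
    command_gripper(.55); go(p,.25,yaw0+k); lin(p,.116); command_gripper(0); print("w",get_width())
    lin(p,.29,.2); print("F",get_ft_force(),get_width())
    move_to(list(t+.15*u3),[np.pi+(phi if k==0 else -phi),0,wrap(RY+k)])
    move_l(list(t+.075*u3),speed=.2); move_l(list(t),speed=.08); print("F",get_ft_force(),get_width())
    command_gripper(.5); move_l(list(t+.15*u3),speed=.2); print("t",get_clock())
E
python3 - <<'E'
from h import *
driver((.6851,.0954),.05)
im=capture("side"); cv2.imwrite("pics/d1.png",cv2.resize(im[130:400,180:460,::-1],None,fx=2,fy=2))
E
```

```text
q6max (np.float64(1.545483003705612), 3.141592653589793)
w 0.2895080084861534
F [-1.08592567 -0.53835425 -1.32740756] 0.28575843472492846
F [ 0.46399049  0.71244016 -0.6229481 ] 0.2906717175346148
t 44.825
```

View pics/d1.png

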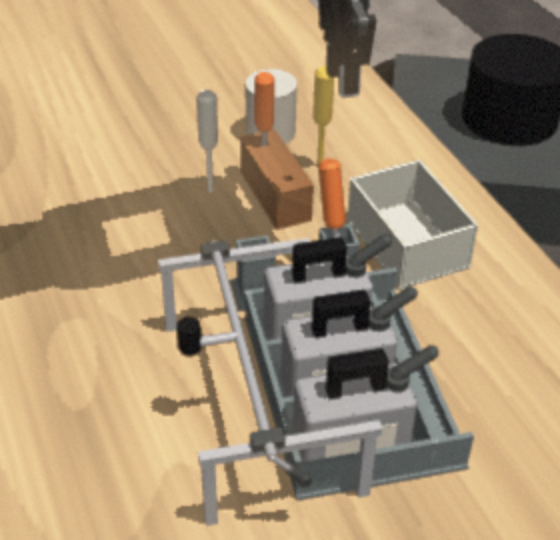

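The first driver stands in the rear pocket at about (332,195), leaning outward; the cans are untouched. Next are the second driver and then the bar.

Run:
```python
from h import *
driver((.6867,.1746),-.05)
lin(np.array(get_eef_pos()[:2]),.32,.3); go([.5,.3],.32,0.3)
im=capture("side"); cv2.imwrite("pics/d2.png",cv2.resize(im[130:400,180:460,::-1],None,fx=2,fy=2)); snap("d2t")
```

```text
q6max (np.float64(1.5411859250432498), 3.141592653589793)
w 0.28799475948376974
F [ 0.96798612  0.31646569 -0.74923298] 0.28869064187348153
F [ 0.46490791 -0.58579963 -0.56420256] 0.2874935974474715
t 51.8917
```

View pics/d2.png

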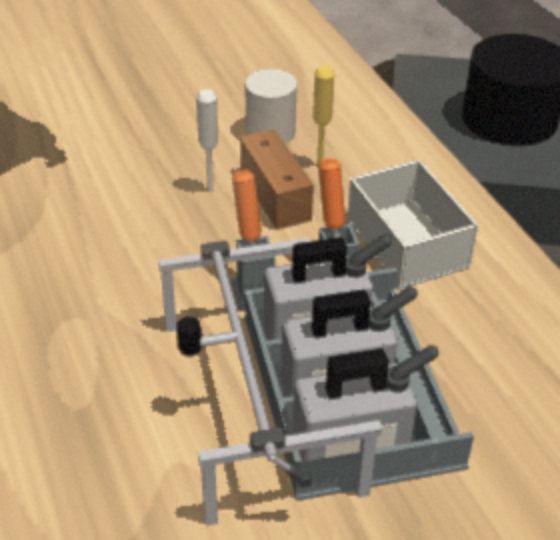

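Both drivers are in the pockets and the stand is empty. Pushing the bar home.

Run:
```python
from h import *
k0=np.array([.5195,-.1785]); u=R2(RY)@[1,0]; e=k0-.0605*u
command_gripper(.6); k=pick_k((*e,.2,RY),(*k0,.103,RY))
go(e,.25,RY+k); lin(e,.103); command_gripper(0); print("w",get_width())
lin(k0+.0015*u,.103,.08); print(get_ft_force(),get_eef_pos())
command_gripper(.6); hold(.3); lin(k0,.28,.2); go([.45,.25],.3,.3)
snap("f"); hold(.3)
a=capture("side"); t=capture("top")
cv2.imwrite("pics/fin.png",np.hstack([cv2.resize(a[170:400,240:440],(400,460)),cv2.resize(t[140:310,225:450],(400,302)) if 0 else cv2.resize(t[150:310,310:449],(400,460))])[:,:,::-1]); print(get_clock())
```

```text
q6max (np.float64(1.2869636798147015), 0)
w 0.26491823277205795
[-21.70891828   8.81973047  19.61239004] [ 0.5194947  -0.1780259   0.10377742]
63.2667
```

View pics/fin.png

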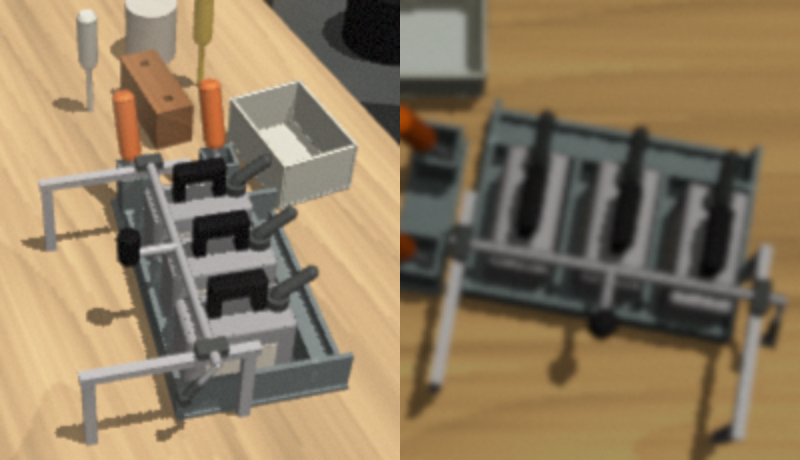

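The knob is back at pixel (380,262), its home position at the start. The cans are seated under the bar, and both drivers are in the pockets.

```bash
python3 -c "
from cell import *
print(sign_off())"
```

```text
the job is handed in; nothing more can be done
None
```

The job is done and handed in at about 63 s: all three oil cans stand in the bays with spouts to the back, both orange screwdrivers are tip down in the tool pockets, the bar is pushed home, and the jar, tub and filter were not touched.

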